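Rebuild the rinsed juicer's spindle stack under its quarter-turn lock

ROBOT

A 6-joint arm with a two-finger parallel gripper is mounted at the origin on the work surface. World frame = base frame: x ahead of the robot, y to its left, z up, the work surface at z = 0. Lengths are in mm, angles in rad, forces in N, time in s.
With the tool pointing down it reaches from about 275 to 750 mm from the base axis. Payload 10.2 kg.
Tool frame: the origin (TCP) lies at the very end of the fingers, on their centre line; the grasp point (between the pads) lies 19 mm behind it; z points along the fingers, y is the line along which they close (so a half turn about z gives the same grasp; the last joint's range is limited). The gripper opens to 85 mm and grips with 20 to 120 N. Pads are 22 mm wide; open, the fingers measure 114 mm over their backs; the gripper's body (76 mm by 85 mm) begins 54 mm behind the grasp point. The pads swing forward as they close: fully open they stand 13 mm farther back than shut.
Start: joints at [-1.457, 0.313, 1.498, -0, 1.331, -0.223], TCP at [173.483, -495.515, 231.294] pointing down, gripper open.
Joint ranges: [-2.94, 2.94], [-0.97, 2.17], [0.19, 2.56], [-1.23, 4.37], [0.02, 3.11], [-2.88, 2.88]. Speed limits (rad/s): [2.39, 2.39, 3.01, 3.14, 3.14, 3.14].

INTERFACE

Orientations are given as a unit quaternion [w, x, y, z].
In Python, from rig import monitor, eyes, job gives the robot as it stands. The module is installed in compiled form; this text tells all that it offers.
- The arm moves only by the tool send_rows, never from a script. Its argument "targets" is one flat list of numbers, 7 for each row, row after row: the turn, a rotation vector about the tool's x, y, z in degrees, then the shift along the tool's x, y, z in units of 60 mm (1.0 is 60 mm), then the opening, from -1 (shut) to 1 (fully open), so that 0 is half open. A call has 1 to 5 rows; each row shifts and turns the commanded pose from where the row before left it, along the tool's axes as they then stand; what a row does not reach is not made up. A row lasts 1/8 s, in which the tool goes at most 62.5 mm and 10.7 degrees, less where a joint would pass 70% of its speed; a pose out of reach is approached as far as the arm can. A call is refused whole if a number of a shift passes 1 or a number of a turn 10.7, either way. A call with a gripper value outside its range is refused whole. The fingers move at their own pace and stop on an object; "newtons" is the grip in N (left out, the last holds). Time passes only in rows, so rows that do not move let the fingers close. It gives the time, the measured TCP pose, the force, the opening and the grip force at its end, in the units of the state.
- monitor.sense(): the state, without advancing time (a new reading comes with each control period).
- eyes.capture(name): name is "scene" or "top"; returns a dict with "img" (400x640x3 uint8, red, green, blue), "K" (3x3 intrinsics, pixels), "R" (3x3) and "t" (3): a world point X has camera coordinates R X + t. Camera axes: x right, y down, z forward; pixel columns grow to the right and rows downward; lengths in mm; the calibration is good to about 2 mm. A picture is of the moment at which its call begins. There is no depth.
- job.finish_job(): hands the job in; it is judged then, once.
The state is a dict: "time_s": time; "joints": joint angles; "dq": joint speeds; "tau": joint torques, N m; "eef_pos": TCP position; "ee_rot": TCP orientation; "force": force on the tool from outside, world axes, zero at the start; "wrist_torque": the same for the moment, N m; "grip_width": opening from 0.0 (shut) to 1.0 (fully open); "grip_force": force on a finger pad.
Only numpy, scipy, OpenCV 4.12 (cv2) and the standard library are available. Lean on these libraries where they do the work, as an engineer would, in place of code of your own. Each camera call takes 0.05 s, during which the arm holds its last target. There are 200 camera calls.

TASK

The citrus juicer has been rinsed and its drive spindle needs its stack back: slip the sleeve over the spindle down onto the sprung seat, then the flat washer on top of it, and then fit the lock piece the same way up as it lies: its slot goes over the spindle's cross pin, you press it down against the spring and give it a quarter turn so that the pin drops into the cross groove and holds everything down by itself. The pin's direction is not measured, so find it by feel or by eye and be gentle: never push on the juicer with more than about 30 N. Leave the cups, the dish and the canister where they are and let go of everything at the end.

Things in the scene. Friction and masses are not known exactly. Their poses are not given: they have to be found in the camera images.
- juicer: Fixed white plastic juicer base, 144 mm across, 75 mm high; origin at the centre of its underside, z up along the spindle; two small white lugs on its top mark its x axis. Above it stand a sprung seat and a steel spindle that is held stiffly by its gear and does not turn with the parts. More than 30 N of push on the juicer, seat or spindle damages it.
- spindle_foot (a point): Point on the vertical spindle axis level with the top of the free (unpressed) seat, a 41 mm steel ring, 95 mm above the table. Upwards from this point the spindle has: a hub of 24 mm diameter up to 34 mm, a cone to 16 mm diameter at 37.5 mm, a neck of 10 mm diameter up to 59 mm, a pointed tip to 64 mm.
- pin_mid (a point): Middle of the level cross pin through the spindle's neck, on the axis, 51.5 mm above the foot point. The pin is a bar 5 mm square, 23 mm long. Axes are the JUICER'S, not the pin's: the pin's direction is not measured; it stops anywhere within 0.8 rad (45 degrees) either side of the juicer's x axis, differently each time.
- seat (a joint): How far the sprung seat is pressed down, m: 0 free, 0.008 hard stop. Spring about 4.5 N to start plus 0.8 N per mm; the stack's weight does not move it. Pressed 5 mm or more, the lock piece can turn under the pin. At rest with the pin in the groove it reads 3 mm; 5 mm means under the pin but not in the groove, 0 not caught.
- sleeve_mid (a point): Centre (half-way up) of the loose grey plastic spacer sleeve: a tube 40 mm outside, 27 mm bore, 30 mm high, standing on end.
- washer_mid (a point): Centre (half-way up) of the loose thick steel washer lying flat: 56 mm outside, 27 mm bore, 6 mm thick.
- lock_mid (a point): Centre (half-way up) of the loose aluminium lock piece as it lies, z up: an H-section channel 60 mm long (its x), 36 mm wide over its two flat upright side walls (its y; grip these), 26 mm high. Walls 4.5 mm thick, 27 mm apart, joined by a level web whose underside is 10 mm and top 18 mm above the lower edges. The lower edges come to stand on the washer.
- lock_web (a point): Middle of the top face of the lock piece's web, 18 mm above its lower edges, same axes. Through the web: a 13 mm square hole and, along x, a slot 26 mm long and 8.4 mm wide that lets the cross pin through. Across the web's top along y, a groove 10 mm wide and 2 mm deep where the pin rests after a quarter turn, either way round.
- cup_a: Amber glass cup, 72 mm across, 75 mm high, origin at its underside; leave alone.
- cup_b: A second amber glass cup like the first; leave alone.
- canister: Closed steel canister, 84 mm across, 110 mm high, origin at its underside; leave alone.
- dish: Blue ceramic dish, 140 mm across, 22 mm high, with a strainer spoon in it that reaches up to 100 mm beyond its centre and 45 mm high; origin at its underside; leave alone.
Things that resemble listed ones, but are neither listed nor needed, are in the scene too. Leave any brown or yellow look-alike of the juicer alone. Several things look just like the part that bears lock_mid: the one meant starts farthest to the robot's left.

How it is judged (in metres and radians):
On the way, in this order (a step that is already met when the one before it is completed fails the run):
1. the sleeve sits on the seat around the spindle, with the washer and the lock piece not on yet (horizontal distance between sleeve_mid and spindle_foot below 0.004 m and z of sleeve_mid in the frame of spindle_foot below 0.017 m and angle between sleeve_mid's own z axis and vertical below 0.1 rad and horizontal distance between each of washer_mid, lock_mid and spindle_foot above 0.05 m), for 0.2 s.
2. the washer lies on the sleeve around the spindle, with the lock piece not on yet (horizontal distance between washer_mid and spindle_foot below 0.004 m and z of washer_mid in the frame of sleeve_mid between 0.016 and 0.02 m and angle between washer_mid's own z axis and vertical below 0.1 rad and horizontal distance between lock_mid and spindle_foot above 0.05 m), for 0.2 s.
At the end, for the whole second after the job is handed in: Sleeve, washer and lock piece are stacked in that order on the spindle, each centred on it within 4 mm and lying flat on the one below (2 mm), the lock piece level within 0.12 rad; the lock piece, by itself, holds the spring seat pressed down by 1.5 to 4.2 mm (pin in the groove), at rest (value of joint seat between 0.0015 and 0.0042 m and horizontal distance between each of sleeve_mid, washer_mid, lock_mid and spindle_foot below 0.004 m and z of sleeve_mid in the frame of spindle_foot below 0.0145 m and z of washer_mid in the frame of sleeve_mid between 0.016 and 0.02 m and z of lock_mid in the frame of washer_mid between 0.014 and 0.018 m and angle between lock_mid's own z axis and vertical below 0.12 rad and velocity of joint seat below 0.005 m/s); the robot touches nothing.
It fails at once if a part or the fingers push on the juicer, its seat or its spindle with more than 30 N (contact force between any of sleeve, washer, lock, the fingers and juicer above 30 N).
It fails at once if a cup, the canister or the dish is moved by more than 30 mm (distance of any of cup_a, cup_b, canister, dish from where it was at the start of the episode above 0.03 m).
It also fails if it takes over 72 s, if anything falls off the work surface, if the arm or the gripper's body presses on something with over 40 N, if the wrist force passes 120 N, or if a joint passes its speed limit or range.

## Working session

There is one attempt and no reset: what is moved stays moved. The work goes in short steps, Python scripts to look and compute and a tool call to move; the robot and the scene stay as the last step left them, time stands still between calls to the robot, and variables do not carry over. Pictures are saved under pics/ and viewed, at most 10 in all, crops included, and the job is handed in when it is done.

Besides the shell and the picture viewer there is one more tool, called as name(argument=value, ...) on one line, values as JSON. send_rows: Moves the arm, as the interface text tells. Its arguments: {"type":"object","properties":{"targets":{"type":"array","items":{"type":"number"}},"newtons":{"type":"number"}},"required":["targets"]}

```bash
mkdir -p pics; python3 - <<'E'
from rig import monitor, eyes, job
import cv2,numpy as np,pickle
s=monitor.sense(); print(s)
for n in("scene","top"):
    c=eyes.capture(n); pickle.dump(c,open(n+'0.pkl','wb'))
    cv2.imwrite(f'pics/{n}0.png',c['img'][:,:,::-1])
    print(n,c['K'].round(1).tolist(),c['R'].round(3).tolist(),c['t'].round(1).tolist())
E
```

```text
{'time_s': 0.0, 'joints': array([-1.45740823e+00,  3.13431779e-01,  1.49847339e+00, -8.24083171e-06,
        1.33099760e+00, -2.23379194e-01]), 'dq': array([-0.00022265,  0.00120854,  0.0004834 , -0.00144213, -0.00118391,
       -0.0004934 ]), 'tau': array([ 1.15011466e-03, -4.12270117e+01, -2.59739023e+01, -1.26721047e-04,
        4.15276852e-03, -1.14782492e-05]), 'eef_pos': array([ 173.44518859, -495.23448157,  230.73073351]), 'ee_rot': array([-6.54291608e-04,  9.85856562e-01,  1.67590006e-01,  3.20115159e-05]), 'force': array([-0.31300871, -0.244284  , -0.03812625]), 'wrist_torque': array([ 0.0241724 ,  0.03477555, -0.00620071]), 'grip_force': 0.0, 'grip_width': 0.9980536643260357}
scene [[409.6, 0.0, 327.5], [0.0, 409.6, 209.5], [0.0, 0.0, 1.0]] [[-0.863, 0.505, 0.004], [0.302, 0.523, -0.797], [-0.405, -0.687, -0.604]] [516.3, -28.1, 1264.8]
top [[485.8, 0.0, 318.7], [0.0, 485.8, 199.4], [0.0, 0.0, 1.0]] [[0.02, -1.0, -0.004], [-0.994, -0.019, -0.105], [0.105, 0.006, -0.994]] [-63.5, 588.1, 1230.7]
```

View pics/top0.png

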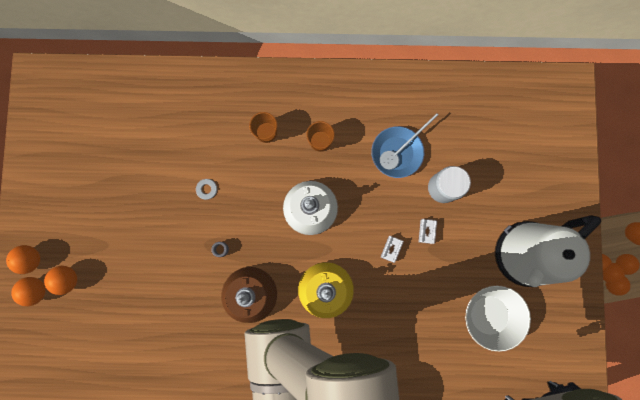

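View pics/scene0.png

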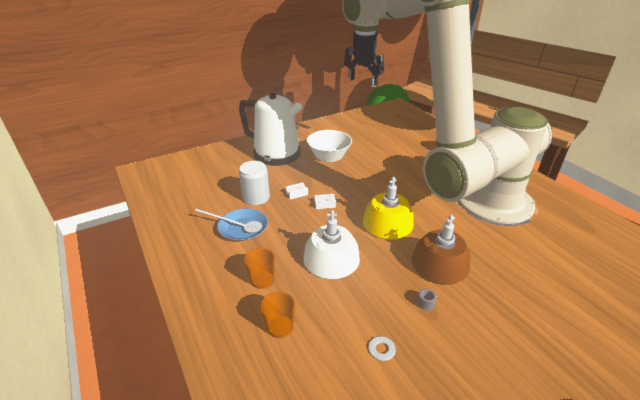

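Top view: the white juicer is at (310,207), with look-alikes in yellow (325,292) and brown (249,296). The sleeve is at (219,249) and the washer at (206,189). The lock candidates are (392,249) and (428,231). Image left is +y, so I choose the lock at (392,249). Next is a close crop to check that choice.

```bash
cat > h.py <<'E'
import cv2,numpy as np,pickle
from scipy.spatial.transform import Rotation as Ro
def ray(c,u,v,z):
    K,R,t=map(np.array,(c['K'],c['R'],c['t'])); o=-R.T@t
    d=R.T@np.linalg.solve(K,[u,v,1.]); return o+d*(z-o[2])/d[2]
def proj(c,X):
    p=c['K']@(c['R']@np.array(X,float)+c['t']); return p[:2]/p[2]
def blob(c,m,box,amin=20):
    x0,y0,x1,y1=box; mm=np.zeros_like(m); mm[y0:y1,x0:x1]=m[y0:y1,x0:x1]
    cs,_=cv2.findContours(mm,cv2.RETR_EXTERNAL,cv2.CHAIN_APPROX_NONE)
    return [k for k in sorted(cs,key=cv2.contourArea,reverse=True) if cv2.contourArea(k)>amin]
def grey(c,smax=60,vmin=70):
    h=cv2.cvtColor(c['img'],cv2.COLOR_RGB2HSV)
    return ((h[...,1]<smax)&(h[...,2]>vmin)).astype(np.uint8)
E
python3 - <<'E'
from h import *
T=pickle.load(open('top0.pkl','rb'));S=pickle.load(open('scene0.pkl','rb'))
for c in(T,S): print('campos',(-c['R'].T@c['t']).round())
def cr(c,x0,y0,w,h,k): return cv2.resize(c['img'][y0:y0+h,x0:x0+w,::-1],None,fx=k,fy=k,interpolation=cv2.INTER_CUBIC)
a=np.hstack([cr(T,270,165,80,75,5),cr(T,370,210,80,75,5)])
b=np.hstack([cr(S,295,195,80,40,5),cr(S,280,175,80,40,5)])
cv2.imwrite('pics/c1.png',np.vstack([a,b]))
for n,c,bx in(('sleeve',T,(205,237,232,262)),('washer',T,(190,172,222,205)),('lock',T,(375,230,408,266)),('lock2',T,(414,214,442,248)),('juicer',T,(278,175,342,240)),
  ('sleeveS',S,(410,285,440,312)),('washerS',S,(360,330,400,365)),('lockS',S,(310,192,340,212))):
    for k in blob(c,grey(c),bx)[:2]:
        print(n,cv2.contourArea(k),cv2.minAreaRect(k),cv2.boundingRect(k))
E
```

```text
campos [ 457.  -59. 1286.]
campos [966. 622. 739.]
sleeve 163.5 ((218.75003051757812, 249.25003051757812), (14.142135620117188, 14.849241256713867), 45.0) (211, 242, 16, 15)
washer 322.0 ((206.0, 189.0), (20.0, 20.0), 90.0) (196, 179, 21, 21)
lock 344.0 ((391.67236328125, 248.5689697265625), (15.784103393554688, 23.95469856262207), 21.801410675048828) (381, 236, 23, 27)
lock2 353.5 ((427.3811950683594, 230.80740356445312), (16.477502822875977, 23.810897827148438), 5.194429397583008) (419, 219, 18, 25)
juicer 2220.5 ((310.2500305175781, 207.25001525878906), (53.03300857543945, 53.740108489990234), 45.0) (283, 181, 55, 54)
sleeveS 278.0 ((426.3529968261719, 299.0882568359375), (17.220029830932617, 20.372989654541016), 14.03624439239502) (418, 289, 19, 21)
washerS 476.0 ((381.5000305175781, 348.0000305175781), (26.162948608398438, 23.33452033996582), 45.0) (368, 336, 28, 25)
lockS 247.0 ((324.5860595703125, 200.94674682617188), (13.580362319946289, 20.913755416870117), 84.80557250976562) (314, 194, 22, 15)
```

View pics/c1.png

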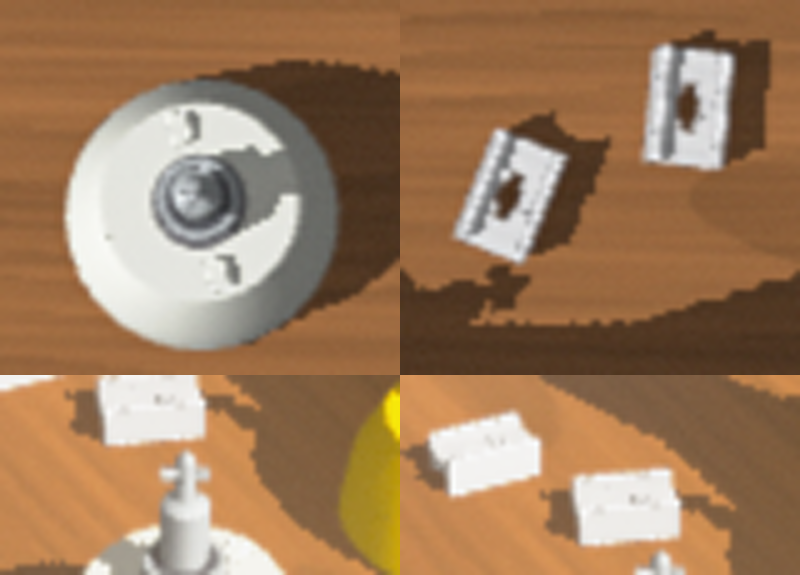

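The crop confirms two identical H pieces. The left one, at top (392,249), is farther to the robot's left, so it is the one meant. On the juicer, the lugs are at about (307,190) and (314.4,219.4), and the spindle tip is at about top (308.7,204) and scene (332,211). The cross pin shows in the scene view at about (327..337,214).

```bash
python3 - <<'E'
from h import *
T=pickle.load(open('top0.pkl','rb'));S=pickle.load(open('scene0.pkl','rb'))
def mid(c,bx):
    k=blob(c,grey(c),bx)[0]; h=cv2.convexHull(k); return cv2.minAreaRect(h)[0], k
for n,z,a,b in(('sleeve',15,(205,237,232,262),(410,285,440,312)),('washer',3,(190,172,222,205),(360,330,400,365)),('lock',13,(375,230,408,266),(310,192,340,212))):
    p,k=mid(T,a);q,k2=mid(S,b)
    m=cv2.moments(cv2.convexHull(k));m2=cv2.moments(cv2.convexHull(k2))
    p2=(m['m10']/m['m00'],m['m01']/m['m00']);q2=(m2['m10']/m2['m00'],m2['m01']/m2['m00'])
    print(n,'top',ray(T,*p,z).round(1),ray(T,*p2,z).round(1),'scene',ray(S,*q,z).round(1),ray(S,*q2,z).round(1))
    if n=='lock':
        r=cv2.boxPoints(cv2.minAreaRect(k)); P=[ray(T,*v,26) for v in r]; 
        for i in range(4): d=P[i]-P[(i+1)%4]; print(np.linalg.norm(d).round(1),np.degrees(np.arctan2(d[1],d[0])).round(1))
print('tip',ray(T,308.7,204,159).round(1),ray(S,332,211,159).round(1))
k=blob(T,grey(T),(278,175,342,240))[0];(u,v),r=cv2.minEnclosingCircle(k)
for z in(0,37,75): print('juicer',ray(T,u,v,z).round(1),r)
l1=ray(T,307,190,75);l2=ray(T,314.4,219.4,75);d=l1-l2;print('lugs',l1,l2,(l1+l2)/2,np.degrees(np.arctan2(d[1],d[0])))
def cr(c,x0,y0,w,h,k): return cv2.resize(c['img'][y0:y0+h,x0:x0+w,::-1],None,fx=k,fy=k,interpolation=cv2.INTER_NEAREST)
cv2.imwrite('pics/c2.png',np.hstack([cr(S,319,203,26,40,14),cr(T,294,190,30,40,14)]))
for n,c,X in (('S',S,[[0]]),):pass
E
```

```text
sleeve top [455.5 205.8  15. ] [455.9 205.8  15. ] scene [456.2 203.   15. ] [455.5 203.   15. ]
washer top [614.4 248.9   3. ] [614.7 248.9   3. ] scene [614.7 248.8   3. ] [614.9 249.    3. ]
lock top [ 466.2 -244.4   13. ] [ 466.1 -244.4   13. ] scene [ 465.4 -244.2   13. ] [ 465.4 -244.1   13. ]
61.9 158.6
40.5 69.2
61.8 -21.6
40.3 -110.6
tip [564.6 -29.6 159. ] [571.  -26.7 159. ]
juicer [570.9 -29.1   0. ] 27.151987075805664
juicer [567.6 -30.   37. ] 27.151987075805664
juicer [564.2 -30.9  75. ] 27.151987075805664
lugs [607.88711636 -22.31264862  75.        ] [534.34274566 -42.42607365  75.        ] [571.11493101 -32.36936113  75.        ] 15.295623391709448
```

View pics/c2.png

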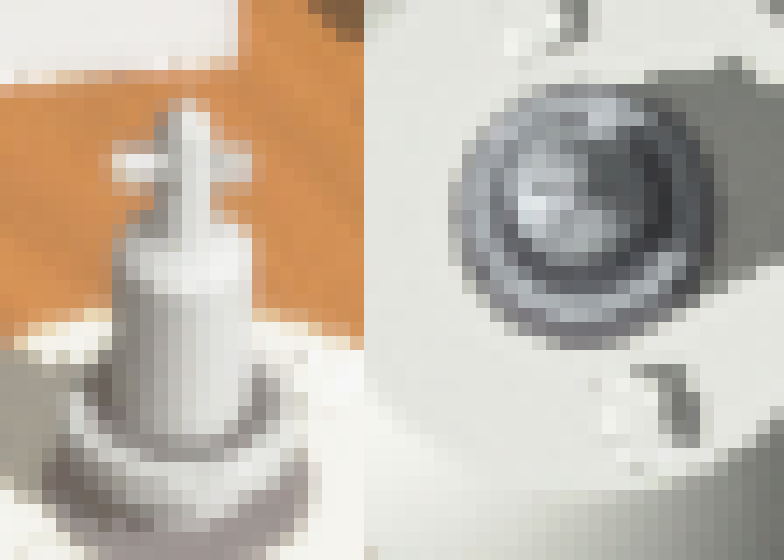

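```bash
cat >> h.py <<'E'
def plan(x,y,z,yaw):
    """shift (tool axes, units of 60mm) and turn about tool z (deg) from the present pose to target"""
    from rig import monitor
    s=monitor.sense(); q=s['ee_rot']; R=Ro.from_quat([q[1],q[2],q[3],q[0]])
    M=R.as_matrix(); d=np.array([x,y,z])-s['eef_pos']; cur=np.degrees(np.arctan2(M[1,0],M[0,0]))
    print('t',round(s['time_s'],2),'pos',s['eef_pos'].round(1),'yaw',cur.round(1),'tz',M[:,2].round(3),'F',s['force'].round(1),'w',round(s['grip_width']*85,1),'gf',round(s['grip_force'],1),'j',s['joints'].round(2))
    print(' shift',(M.T@d/60).round(3),'turnz',round(-((yaw-cur+180)%360-180),1))
E
python3 - <<'E'
from h import *
T=pickle.load(open('top0.pkl','rb'));S=pickle.load(open('scene0.pkl','rb'))
print('seat top',ray(T,309.1,205.,95),'low',ray(T,309.1,205.,85)); print('tip',ray(S,331.8,209.8,159))
print('pin mid',ray(S,331.3,214.3,146.5))
for d in(-.5,0,.5):
    a=ray(S,325.9,214.3-d/2,146.5);b=ray(S,336.5,214.3+d/2,146.5);v=a-b
    print(d,np.linalg.norm(v),np.degrees(np.arctan2(v[1],v[0])))
for p in((570,-30),(568,-29),(571,-28)): print(p,proj(S,[*p,159]),proj(S,[*p,95]),proj(S,[*p,112]),proj(T,[*p,159]),proj(T,[*p,95]),proj(T,[*p,0]))
g=cv2.cvtColor(S['img'],cv2.COLOR_RGB2HSV)[...,1]
print(g[208:220,322:342])
plan(455.6,204.4,120,19.3)
E
```

```text
seat top [568.28899008 -28.91906745  95.        ] low [569.22665963 -28.66632134  85.        ]
tip [569.00056663 -30.96141602 159.        ]
pin mid [570.46631798 -30.54211325 146.5       ]
-0.5 25.112762812094825 -25.60556662414252
0 25.013973570369217 -29.997597368613903
0.5 25.06285464654451 -34.39838996379081
(570, -30) [331.64365738 210.14418586] [331.36445389 231.06314044] [331.43648423 225.66636165] [308.94223432 201.70216011] [309.5540943  204.31671956] [310.3510401  207.72217548]
(568, -29) [332.59622646 210.10963425] [332.28013847 231.02735137] [332.36168477 225.63087194] [308.49450361 202.5474854 ] [309.13029856 205.11750029] [309.95840124 208.4648629 ]
(571, -28) [331.71420927 210.72254691] [331.43176756 231.6564001 ] [331.50462942 226.25606627] [308.09401785 201.25887752] [308.75095216 203.89677005] [309.60661791 207.33266045]
[[ 33  60  68  79  93  97 113 114 108 124 120 125 137 138 149 152 152 151
  152 152]
 [123 135 136 139 144 146 149 151 150 141 128 147 151 152 150 149 151 151
  150 151]
 [151 150 148 150 150 148 151 149 133  79  47 104 145 149 151 152 146 151
  151
[... 253 characters left out ...]
51 150]
 [151 153 151 149 119  31   4   4   9   8   5   2  10  12  26 124 150 152
  148 150]
 [151 150 153 151 128  53  18  13  10  10   5   3  12  18  29 128 151 149
  152 151]
 [149 148 151 148 143 107  81  79  30  14   5   5  67  98 107 143 151 149
  150 150]
 [150 148 150 149 149 145 134 119  31  10   5   6  85 134 145 151 151 151
  150 151]
 [146 149 149 150 149 138  92  44  21  10   4   4  44  87 129 147 150 151
  149 150]
 [148 148 146 147 144 106  26  17  15   8   3   4   6   9  59 135 150 153
  150 150]]
t 0.1 pos [ 173.5 -495.3  230.8] yaw 19.3 tz [-0.     0.001 -1.   ] F [-0.7 -0.2  0.2] w 84.7 gf 0.0 j [-1.46  0.31  1.5   0.    1.33 -0.22]
 shift [ 8.291 -9.45   1.86 ] turnz -0.0
```

The spindle axis is at about (570,-29.5). The pin lies at about -30° in the world frame, level in the scene view and consistent with its 23 mm length. The sleeve is at (455.6,204.5), the washer at (614.6,249) and the lock at (466,-244.3) with its x axis at -21.5°. Moving to the sleeve.

send_rows(targets=[0,0,0,0.64,-0.73,0,0.5,0,0,0,0.64,-0.73,0,0.5,0,0,0,0.64,-0.73,0,0.5,0,0,0,0.64,-0.73,0,0.5,0,0,0,0.64,-0.73,0,0.5], newtons=30)

```text
time_s: 0.72
eef_pos: [282.6, -223.5, 231.2]
ee_rot: [-0.0, 0.986, 0.167, 0.0]
force: [0.8, -0.1, 1.0]
grip_width: 0.748
grip_force: 0.0
```

send_rows(targets=[0,0,0,0.64,-0.73,0,0.5,0,0,0,0.64,-0.73,0,0.5,0,0,0,0.64,-0.73,0,0.5,0,0,0,0.64,-0.73,0,0.5,0,0,0,0.64,-0.73,0,0.5])

```text
time_s: 1.35
eef_pos: [391.5, 46.8, 231.3]
ee_rot: [0.0, 0.986, 0.168, 0.0]
force: [-0.6, -0.9, -0.5]
grip_width: 0.751
grip_force: 0.0
```

send_rows(targets=[0,0,0,0.64,-0.73,0,0.5,0,0,0,0.64,-0.73,0.2,0.5,0,0,0,0.4,-0.5,0.5,0.5,0,0,0,0,0,0.5,0.5,0,0,0,0,0,0.5,0.5])

```text
time_s: 1.98
eef_pos: [447.1, 189.6, 127.9]
ee_rot: [-0.0, 0.986, 0.168, -0.0]
force: [1.0, 0.2, 0.3]
grip_width: 0.751
grip_force: 0.0
```

```bash
python3 -c "
from h import *
plan(455.6,204.5,6,19.3)"
```

```text
t 1.98 pos [447.1 189.6 127.9] yaw 19.4 tz [-0.001 -0.    -1.   ] F [1.  0.2 0.3] w 63.8 gf 0.0 j [ 0.16  0.34  1.75 -0.    1.05  1.39]
 shift [ 0.218 -0.188  2.032] turnz 0.1
```

send_rows(targets=[0,0,0,0.22,-0.19,0.4,0.5,0,0,0,0,0,0.6,0.5,0,0,0,0,0,0.6,0.5,0,0,0,0,0,0.4,0.5,0,0,0,0,0,0,0.5])

```text
time_s: 2.6
eef_pos: [455.0, 204.0, 8.0]
ee_rot: [0.0, 0.986, 0.168, -0.002]
force: [-0.4, -0.2, 0.7]
grip_width: 0.748
grip_force: 0.0
```

send_rows(targets=[0,0,0,0,0,0,-0.3,0,0,0,0,0,0,-0.3,0,0,0,0,0,0,-0.3,0,0,0,0,0,0,-0.3])

```text
time_s: 3.1
eef_pos: [456.8, 204.3, 10.6]
ee_rot: [0.0, 0.986, 0.168, 0.001]
force: [-1.3, -1.0, 7.0]
grip_width: 0.456
grip_force: 30.3
```

```bash
python3 -c "
from h import *
plan(455.6,204.5,136,19.3)"
```

```text
t 3.1 pos [456.8 204.3  10.6] yaw 19.3 tz [ 0.002  0.    -1.   ] F [-1.3 -1.   7. ] w 38.7 gf 30.3 j [ 0.19  0.56  1.8  -0.    0.79  1.42]
 shift [-0.014 -0.008 -2.09 ] turnz 0.0
```

Closing swung the tips forward onto the table. I'll regrip about 8 mm higher so the tips clear the seat when placing.

send_rows(targets=[0,0,0,0,0,0,0.2,0,0,0,0,0,-0.15,0.2,0,0,0,0,0,-0.05,-0.3,0,0,0,0,0,0,-0.3,0,0,0,0,0,0,-0.3], newtons=30)

```text
time_s: 3.72
eef_pos: [456.4, 204.3, 21.7]
ee_rot: [-0.0, 0.986, 0.168, 0.0]
force: [-1.0, -0.5, 6.5]
grip_width: 0.448
grip_force: 30.8
```

send_rows(targets=[0,0,0,0,0,0,-0.3,0,0,0,0,0,-0.6,-0.3,0,0,0,0,0,-0.9,-0.3,0,0,0,0,0,-0.9,-0.3,0,0,0,0,0,-0.6,-0.3])

```text
time_s: 4.35
eef_pos: [456.3, 204.3, 203.5]
ee_rot: [-0.0, 0.986, 0.168, 0.001]
force: [1.1, 0.5, -0.7]
grip_width: 0.449
grip_force: 30.6
```

```bash
python3 -c "
from h import *
plan(570,-29.5,200,19.3)"
```

```text
t 4.35 pos [456.3 204.3 203.5] yaw 19.3 tz [ 0.002  0.    -1.   ] F [ 1.1  0.5 -0.7] w 38.2 gf 30.6 j [0.19 0.28 1.62 0.   1.24 1.42]
 shift [0.501 4.303 0.061] turnz -0.0
```

send_rows(targets=[0,0,0,0.1,0.86,0,-0.3,0,0,0,0.1,0.86,0,-0.3,0,0,0,0.1,0.86,0,-0.3,0,0,0,0.1,0.86,0,-0.3,0,0,0,0.1,0.86,0,-0.3])

```text
time_s: 4.97
eef_pos: [570.1, -31.0, 200.9]
ee_rot: [-0.0, 0.986, 0.168, -0.0]
force: [0.0, -0.1, -0.9]
grip_width: 0.449
grip_force: 30.6
```

send_rows(targets=[0,0,0,0,0,0,-0.3,0,0,0,0,0,0,-0.3])

```text
time_s: 5.22
eef_pos: [569.3, -29.0, 200.8]
ee_rot: [-0.0, 0.986, 0.168, -0.0]
force: [1.4, 0.1, -1.0]
grip_width: 0.444
grip_force: 30.6
```

```bash
cat > look.py <<'E'
from h import *
from rig import eyes
import sys
n,a,b,k=sys.argv[1],eval(sys.argv[2]),eval(sys.argv[3]),int(sys.argv[4])
S=eyes.capture('scene');T=eyes.capture('top')
pickle.dump(S,open('S.pkl','wb'));pickle.dump(T,open('T.pkl','wb'))
def cr(c,q): x0,y0,w,h=q; return cv2.resize(c['img'][y0:y0+h,x0:x0+w,::-1],None,fx=k,fy=k,interpolation=cv2.INTER_NEAREST)
cv2.imwrite(f'pics/{n}.png',np.hstack([cr(S,a),cr(T,b)]))
E
python3 look.py p1 '(300,165,64,84)' '(280,165,64,84)' 6; python3 -c "
from h import *
plan(570,-29.5,200,19.3)"
```

```text
t 5.33 pos [569.3 -28.3 201.2] yaw 19.4 tz [-0.  0. -1.] F [ 0.   0.3 -1.3] w 38.0 gf 30.6 j [-0.26  0.44  1.4   0.    1.3   0.98]
 shift [0.004 0.022 0.021] turnz 0.1
```

View pics/p1.png

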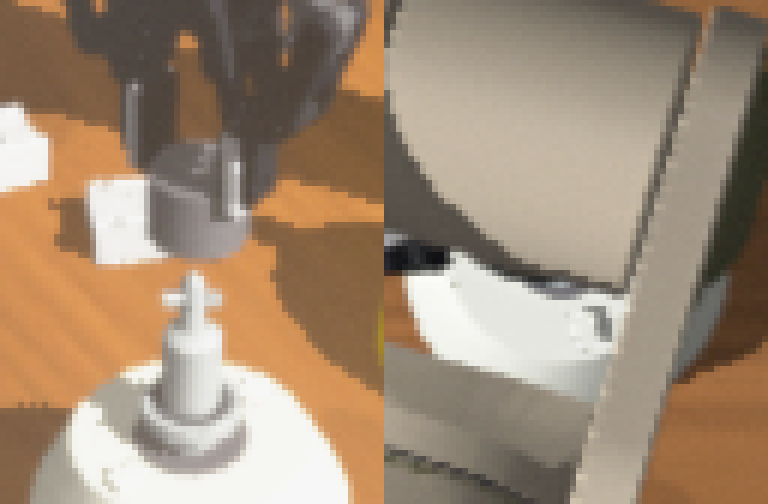

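The scene view shows the held sleeve spanning columns 324.7–341.7 (centre about 332.7). The spindle axis is at about 331.7, so the sleeve needs to shift about 1.7 mm. In the top view the arm hides the juicer. I'll correct and descend gently.

send_rows(targets=[0,0,0,0.017,0.023,0.1,-0.3,0,0,0,0,0,0.2,-0.3,0,0,0,0,0,0.2,-0.3,0,0,0,0,0,0.15,-0.3,0,0,0,0,0,0,-0.3])

```text
time_s: 5.95
eef_pos: [570.8, -30.3, 161.4]
ee_rot: [-0.0, 0.986, 0.168, -0.001]
force: [0.1, 0.9, -0.5]
grip_width: 0.448
grip_force: 30.6
```

```bash
python3 -c "
from h import *
plan(570.7,-29.3,118,19.3)"
```

```text
t 5.95 pos [570.8 -30.3 161.4] yaw 19.3 tz [-0.002  0.    -1.   ] F [ 0.1  0.9 -0.5] w 38.1 gf 30.6 j [-0.26  0.48  1.45  0.    1.22  0.98]
 shift [ 0.005 -0.015  0.724] turnz -0.0
```

send_rows(targets=[0,0,0,0,-0.012,0.1,-0.3,0,0,0,0,0,0.1,-0.3,0,0,0,0,0,0.1,-0.3,0,0,0,0,0,0.1,-0.3,0,0,0,0,0,0,-0.3])

```text
time_s: 6.58
eef_pos: [570.7, -29.6, 137.7]
ee_rot: [-0.0, 0.986, 0.168, -0.0]
force: [-0.1, -0.2, -0.7]
grip_width: 0.444
grip_force: 30.6
```

```bash
python3 -c "
from h import *
plan(570.7,-29.3,118,19.3)"
```

```text
t 6.58 pos [570.7 -29.6 137.7] yaw 19.3 tz [-0.001  0.    -1.   ] F [-0.1 -0.2 -0.7] w 37.7 gf 30.6 j [-0.26  0.5   1.48  0.    1.16  0.98]
 shift [ 0.003 -0.005  0.329] turnz -0.0
```

send_rows(targets=[0,0,0,0,0,0.1,-0.3,0,0,0,0,0,0.1,-0.3,0,0,0,0,0,0.09,-0.3,0,0,0,0,0,0,-0.3,0,0,0,0,0,0,-0.3])

```text
time_s: 7.2
eef_pos: [571.0, -29.7, 121.0]
ee_rot: [0.0, 0.986, 0.168, 0.0]
force: [0.1, 0.0, -0.5]
grip_width: 0.449
grip_force: 30.6
```

send_rows(targets=[0,0,0,0,0,0,0.3,0,0,0,0,0,0,0.5,0,0,0,0,0,0,0.5,0,0,0,0,0,-0.7,0.5,0,0,0,0,0,-0.7,0.5])

```text
time_s: 7.82
eef_pos: [570.7, -29.6, 205.9]
ee_rot: [-0.0, 0.986, 0.168, -0.0]
force: [-0.4, 0.2, 0.5]
grip_width: 0.754
grip_force: 0.0
```

```bash
python3 -c "
from h import *
plan(614.6,249,60,19.3)"
```

```text
t 7.83 pos [570.7 -29.6 205.9] yaw 19.3 tz [-0.001  0.    -1.   ] F [-0.4  0.2  0.5] w 64.1 gf 0.0 j [-0.26  0.43  1.39  0.    1.32  0.98]
 shift [ 2.226 -4.14   2.432] turnz -0.0
```

send_rows(targets=[0,0,0,0.44,-0.83,0,0.7,0,0,0,0.45,-0.83,0,0.7,0,0,0,0.44,-0.83,0.2,0.7,0,0,0,0.45,-0.83,0.4,0.7,0,0,0,0.44,-0.82,0.4,0.7])

```text
time_s: 8.45
eef_pos: [614.6, 250.7, 144.4]
ee_rot: [0.0, 0.986, 0.168, 0.0]
force: [0.8, -0.4, 1.3]
grip_width: 0.853
grip_force: 0.0
```

send_rows(targets=[0,0,0,0,0,0.6,0.7,0,0,0,0,0,0.6,0.7,0,0,0,0,0,0.3,0.7,0,0,0,0,0,0,0.7])

```text
time_s: 8.95
eef_pos: [614.3, 248.6, 54.3]
ee_rot: [0.0, 0.986, 0.167, -0.001]
force: [-0.6, -0.2, 0.4]
grip_width: 0.85
grip_force: 0.0
```

```bash
python3 look.py p2 '(300,165,64,84)' '(290,165,64,84)' 6;python3 -c "
from h import *
plan(614.6,249,8,19.3)"
```

```text
t 9.05 pos [615.3 248.8  56.4] yaw 19.3 tz [ 0.002  0.    -1.   ] F [0.2 0.  0.2] w 72.1 gf 0.0 j [0.21 0.78 1.22 0.   1.14 1.44]
 shift [-0.012 -0.007  0.807] turnz -0.0
```

View pics/p2.png

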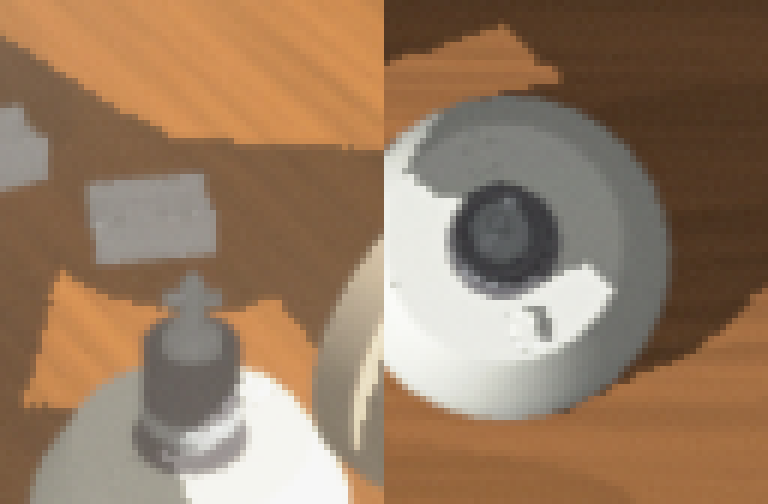

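The sleeve sits level on the seat around the hub (scene cols 324–340, rows 220–235). Now lowering to the washer.

send_rows(targets=[0,0,0,-0.01,-0.007,0.4,0.7,0,0,0,0,0,0.25,0.7,0,0,0,0,0,0.12,0.7,0,0,0,0,0,0,0.5,0,0,0,0,0,0,0.42])

```text
time_s: 9.68
eef_pos: [614.3, 249.1, 9.5]
ee_rot: [-0.0, 0.986, 0.168, 0.001]
force: [-0.3, -0.4, 0.7]
grip_width: 0.71
grip_force: 0.0
```

send_rows(targets=[0,0,0,0,0,0.03,0.42,0,0,0,0,0,0,0.42])

```text
time_s: 9.93
eef_pos: [613.8, 249.0, 7.0]
ee_rot: [0.0, 0.986, 0.168, 0.0]
force: [-0.2, -1.0, -0.7]
grip_width: 0.71
grip_force: 0.0
```

send_rows(targets=[0,0,0,0.01,0,0.03,0.42,0,0,0,0,0,0,0.42])

```text
time_s: 10.18
eef_pos: [614.3, 249.2, 4.9]
ee_rot: [0.0, 0.986, 0.168, -0.0]
force: [-0.6, 0.2, 0.8]
grip_width: 0.707
grip_force: 0.0
```

send_rows(targets=[0,0,0,0,0,0.03,0.42,0,0,0,0,0,0,0.42])

```text
time_s: 10.42
eef_pos: [614.3, 249.2, 3.1]
ee_rot: [0.0, 0.986, 0.168, -0.0]
force: [0.7, 0.2, 0.5]
grip_width: 0.71
grip_force: 0.0
```

send_rows(targets=[0,0,0,0,0,0,0.2,0,0,0,0,0,0,0.2,0,0,0,0,0,0,0.2], newtons=30)

```text
time_s: 10.8
eef_pos: [614.4, 249.2, 3.4]
ee_rot: [-0.0, 0.986, 0.168, 0.0]
force: [0.3, 0.5, -0.5]
grip_width: 0.598
grip_force: 0.0
```

The fingers closed above the washer, since the tips sit farther back when open. Reopen and lower under force guard.

send_rows(targets=[0,0,0,0,0,0,0.45,0,0,0,0,0,0,0.45,0,0,0,0,0,0.05,0.45,0,0,0,0,0,0,0.45])

```text
time_s: 11.3
eef_pos: [614.2, 249.1, -0.1]
ee_rot: [0.0, 0.986, 0.168, -0.0]
force: [0.1, 0.4, 0.0]
grip_width: 0.723
grip_force: 0.0
```

send_rows(targets=[0,0,0,0,0,0.03,0.45,0,0,0,0,0,0,0.45])

```text
time_s: 11.55
eef_pos: [614.3, 249.2, -1.7]
ee_rot: [-0.0, 0.986, 0.168, -0.0]
force: [-0.1, -0.2, -0.3]
grip_width: 0.723
grip_force: 0.0
```

send_rows(targets=[0,0,0,0,0,0.03,0.45,0,0,0,0,0,0,0.45])

```text
time_s: 11.8
eef_pos: [614.3, 249.2, -3.5]
ee_rot: [-0.0, 0.986, 0.168, -0.0]
force: [0.1, 0.3, -0.6]
grip_width: 0.727
grip_force: 0.0
```

send_rows(targets=[0,0,0,0,0,0.015,0.45,0,0,0,0,0,0,0.2,0,0,0,0,0,0,0.2,0,0,0,0,0,0,0.2], newtons=40)

```text
time_s: 12.3
eef_pos: [614.8, 249.3, -3.5]
ee_rot: [-0.0, 0.986, 0.168, 0.001]
force: [-0.5, -0.2, 5.7]
grip_width: 0.632
grip_force: 42.8
```

send_rows(targets=[0,0,0,0,0,-0.3,0.2,0,0,0,0,0,-0.8,0.2,0,0,0,0,0,-1,0.2,0,0,0,0,0,-1,0.2,0,0,0,0,0,-0.2,0.2])

```text
time_s: 12.92
eef_pos: [615.5, 249.5, 199.4]
ee_rot: [-0.0, 0.986, 0.168, 0.004]
force: [0.2, 0.0, -1.6]
grip_width: 0.629
grip_force: 42.4
```

```bash
python3 -c "
from h import *
plan(570.2,-29.6,190,19.3)"
```

```text
t 12.93 pos [615.5 249.5 199.4] yaw 19.3 tz [ 0.008  0.002 -1.   ] F [ 0.2  0.  -1.6] w 53.4 gf 42.4 j [0.21 0.65 1.07 0.   1.42 1.44]
 shift [-2.251  4.14   0.143] turnz 0.0
```

send_rows(targets=[0,0,0,-0.45,0.83,0,0.2,0,0,0,-0.45,0.83,0,0.2,0,0,0,-0.45,0.83,0,0.2,0,0,0,-0.45,0.83,0.1,0.2,0,0,0,-0.44,0.82,0.1,0.2])

```text
time_s: 13.55
eef_pos: [568.6, -31.3, 181.1]
ee_rot: [-0.0, 0.986, 0.168, -0.001]
force: [0.2, -0.1, -0.3]
grip_width: 0.626
grip_force: 42.5
```

send_rows(targets=[0,0,0,0,0,0,0.2,0,0,0,0,0,0,0.2])

```text
time_s: 13.8
eef_pos: [569.4, -29.2, 181.5]
ee_rot: [-0.0, 0.986, 0.168, -0.0]
force: [0.3, 0.9, -0.4]
grip_width: 0.627
grip_force: 42.5
```

```bash
python3 look.py p3 '(300,165,64,84)' '(290,165,64,84)' 6;python3 -c "
from h import *
plan(570.2,-29.6,121.5,19.3)"
```

```text
t 13.9 pos [569.6 -28.5 181.7] yaw 19.4 tz [-0.  0. -1.] F [ 0.1 -0.5 -1.9] w 53.3 gf 42.5 j [-0.26  0.45  1.43  0.    1.26  0.98]
 shift [0.003 0.021 1.003] turnz 0.1
```

View pics/p3.png

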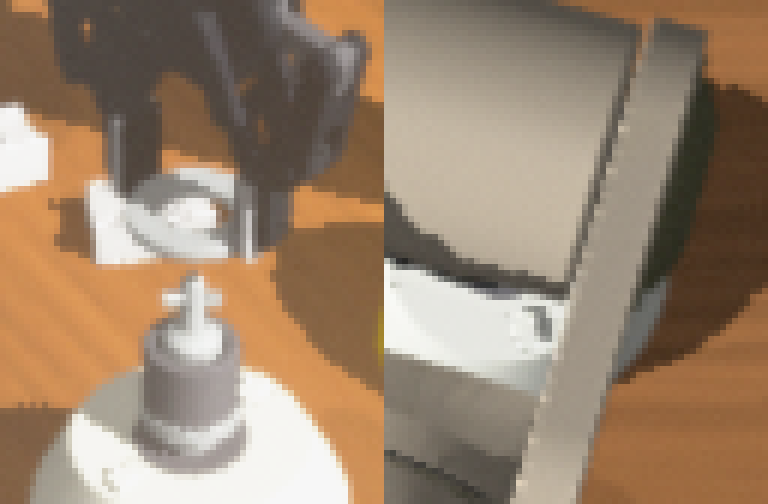

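The washer is held flat above the spindle tip (scene cols 320–342, tip at 332,210). Correcting 1.3 mm and descending.

send_rows(targets=[0,0,0,0.005,0.02,0.1,0.2,0,0,0,0,0,0.15,0.2,0,0,0,0,0,0.15,0.2,0,0,0,0,0,0.15,0.2,0,0,0,0,0,0,0.2])

```text
time_s: 14.52
eef_pos: [569.9, -30.6, 147.9]
ee_rot: [-0.0, 0.986, 0.168, -0.001]
force: [0.2, -0.0, 0.1]
grip_width: 0.626
grip_force: 42.5
```

```bash
python3 -c "
from h import *
plan(570.2,-29.6,123,19.3)"
```

```text
t 14.53 pos [569.9 -30.6 147.9] yaw 19.3 tz [-0.002  0.    -1.   ] F [ 0.2 -0.   0.1] w 53.2 gf 42.5 j [-0.26  0.49  1.47  0.    1.19  0.98]
 shift [ 0.01  -0.014  0.415] turnz -0.0
```

send_rows(targets=[0,0,0,0.005,-0.012,0.1,0.2,0,0,0,0,0,0.1,0.2,0,0,0,0,0,0.07,0.2,0,0,0,0,0,0,0.2,0,0,0,0,0,0,0.2])

```text
time_s: 15.15
eef_pos: [570.5, -30.0, 132.8]
ee_rot: [0.0, 0.986, 0.168, 0.0]
force: [-0.3, 1.3, -1.5]
grip_width: 0.628
grip_force: 42.5
```

send_rows(targets=[0,0,0,0,0,0.05,0.2,0,0,0,0,0,0.05,0.2,0,0,0,0,0,0,0.2])

```text
time_s: 15.52
eef_pos: [570.2, -29.9, 126.3]
ee_rot: [-0.0, 0.986, 0.168, -0.0]
force: [-0.0, -1.1, -0.7]
grip_width: 0.63
grip_force: 42.5
```

send_rows(targets=[0,0,0,0,0,0.04,0.2,0,0,0,0,0,0.02,0.2,0,0,0,0,0,0,0.2])

```text
time_s: 15.9
eef_pos: [570.3, -29.9, 122.9]
ee_rot: [-0.0, 0.986, 0.168, -0.0]
force: [0.3, -0.3, -1.2]
grip_width: 0.627
grip_force: 42.5
```

send_rows(targets=[0,0,0,0,0,0,0.5,0,0,0,0,0,0,0.6,0,0,0,0,0,0,0.6,0,0,0,0,0,-0.6,0.6,0,0,0,0,0,-0.8,0.6])

```text
time_s: 16.52
eef_pos: [569.8, -29.8, 207.3]
ee_rot: [-0.0, 0.986, 0.168, -0.001]
force: [-0.1, 0.3, 0.6]
grip_width: 0.802
grip_force: 0.0
```

```bash
python3 -c "
from h import *
plan(466,-244.3,60,-21.5)"
```

```text
t 16.52 pos [569.8 -29.8 207.3] yaw 19.3 tz [-0.002  0.001 -1.   ] F [-0.1  0.3  0.6] w 68.2 gf 0.0 j [-0.26  0.43  1.39 -0.    1.32  0.98]
 shift [-2.81   2.805  2.456] turnz 40.8
```

send_rows(targets=[0,0,10.2,0,0,0,0.5,0,0,10.2,0,0,0,0.5,0,0,10.2,0,0,0,0.5,0,0,10.2,0,0,0,0.5,0,0,0,0,0,0,0.5])

```text
time_s: 17.15
eef_pos: [570.3, -29.9, 207.0]
ee_rot: [0.0, 0.983, -0.186, 0.0]
force: [-0.7, -0.4, -0.1]
grip_width: 0.75
grip_force: 0.0
```

send_rows(targets=[0,0,0,-0.06,0.79,0,0.3,0,0,0,-0.06,0.79,0,0.3,0,0,0,-0.06,0.79,0,0.3,0,0,0,-0.06,0.79,0.3,0.3,0,0,0,-0.06,0.79,0.5,0.3])

```text
time_s: 17.77
eef_pos: [466.4, -245.4, 159.3]
ee_rot: [0.001, 0.983, -0.184, 0.001]
force: [0.5, -0.4, -1.1]
grip_width: 0.653
grip_force: 0.0
```

send_rows(targets=[0,0,0,0,0,0.6,0.3,0,0,0,0,0,0.6,0.3,0,0,0,0,0,0,0.3])

```text
time_s: 18.15
eef_pos: [465.7, -243.1, 85.3]
ee_rot: [-0.001, 0.983, -0.185, -0.002]
force: [1.5, -0.1, 1.2]
grip_width: 0.651
grip_force: 0.0
```

```bash
python3 look.py p4 '(300,180,64,64)' '(290,165,64,64)' 6;python3 -c "
from h import *
plan(466,-244.3,13,-21.5)"
```

```text
t 18.25 pos [ 467.2 -244.1   88.2] yaw -21.4 tz [ 0.001 -0.001 -1.   ] F [0.6 0.2 0.9] w 55.4 gf 0.0 j [-0.7   0.48  1.67 -0.    1.    1.24]
 shift [-0.02   0.009  1.253] turnz 0.1
```

View pics/p4.png

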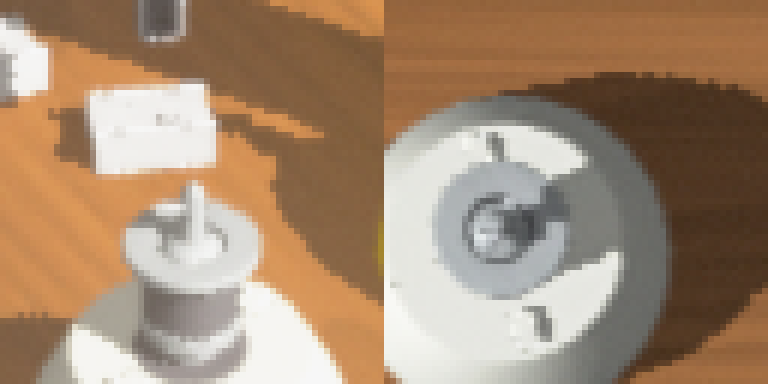

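The washer lies flat on the sleeve (scene centre about 332,220). Descending to the lock piece.

send_rows(targets=[0,0,0,-0.02,0.01,0.4,0.3,0,0,0,0,0,0.5,0.3,0,0,0,0,0,0.35,0.3,0,0,0,0,0,0.13,0.3,0,0,0,0,0,0,0.3], newtons=60)

```text
time_s: 18.88
eef_pos: [465.9, -244.3, 5.2]
ee_rot: [0.0, 0.983, -0.186, 0.001]
force: [0.2, 1.1, -0.3]
grip_width: 0.652
grip_force: 0.0
```

```bash
python3 -c "
from h import *
plan(466,-244.3,5,-21.5)"
```

```text
t 18.88 pos [ 465.9 -244.3    5.2] yaw -21.5 tz [ 0.001 -0.001 -1.   ] F [ 0.2  1.1 -0.3] w 55.4 gf 0.0 j [-0.71  0.61  1.72  0.    0.81  1.24]
 shift [ 0.001 -0.001  0.003] turnz 0.0
```

send_rows(targets=[0,0,0,0,0,0,-0.5,0,0,0,0,0,0,-0.5,0,0,0,0,0,0,-0.5,0,0,0,0,0,0,-0.5])

```text
time_s: 19.38
eef_pos: [466.1, -244.4, 5.6]
ee_rot: [0.001, 0.982, -0.186, 0.001]
force: [-0.9, 0.2, 5.8]
grip_width: 0.414
grip_force: 60.6
```

send_rows(targets=[0,0,0,0,0,-0.4,-0.5,0,0,0,0,0,-0.8,-0.5,0,0,0,0,0,-0.9,-0.5,0,0,0,0,0,-0.9,-0.5,0,0,0,0,0,0,-0.5])

```text
time_s: 20.0
eef_pos: [466.7, -244.9, 188.6]
ee_rot: [0.002, 0.982, -0.186, 0.004]
force: [0.5, -0.4, -1.2]
grip_width: 0.409
grip_force: 60.0
```

```bash
python3 -c "
from h import *
plan(570.1,-29.8,185,-30)"
```

```text
t 20.0 pos [ 466.7 -244.9  188.6] yaw -21.5 tz [ 0.007 -0.006 -1.   ] F [ 0.5 -0.4 -1.2] w 34.8 gf 60.0 j [-0.71  0.35  1.56  0.    1.22  1.24]
 shift [ 0.29  -3.968  0.052] turnz 8.5
```

send_rows(targets=[0,0,0,0.058,-0.794,0,-0.5,0,0,0,0.058,-0.794,0,-0.5,0,0,0,0.058,-0.794,0,-0.5,0,0,0,0.058,-0.794,0,-0.5,0,0,0,0.058,-0.794,0,-0.5])

```text
time_s: 20.62
eef_pos: [568.9, -27.1, 183.2]
ee_rot: [-0.0, 0.982, -0.187, -0.001]
force: [-1.1, -0.5, -1.3]
grip_width: 0.41
grip_force: 60.1
```

send_rows(targets=[0,0,8.5,0,0,0.05,-0.5,0,0,0,0,0,0,-0.5,0,0,0,0,0,0,-0.5,0,0,0,0,0,0,-0.5])

```text
time_s: 21.12
eef_pos: [568.7, -29.2, 181.2]
ee_rot: [0.0, 0.966, -0.259, -0.0]
force: [0.5, 0.1, -0.8]
grip_width: 0.409
grip_force: 60.2
```

```bash
python3 look.py p5 '(300,165,64,84)' '(290,165,64,84)' 6;python3 -c "
from h import *
plan(570.1,-29.8,137,-30)"
```

```text
t 21.23 pos [568.8 -29.1 181.3] yaw -30.0 tz [ 0. -0. -1.] F [-0.8 -0.1 -0.7] w 34.6 gf 60.2 j [-0.26  0.45  1.43  0.    1.26  1.84]
 shift [ 0.024 -0.     0.738] turnz 0.0
```

View pics/p5.png

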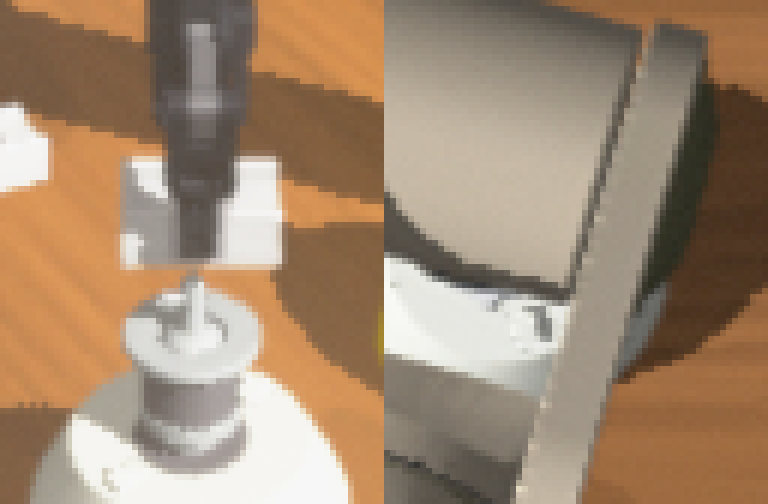

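The lock is held level over the spindle (scene cols 320–347, centre about 333.2), with the axis at about 331.7. Measuring the column offset at sub-pixel.

```bash
python3 - <<'E'
from h import *
S=pickle.load(open('S.pkl','rb'))
s=cv2.cvtColor(S['img'],cv2.COLOR_RGB2HSV)[...,1].astype(float)
def edges(r,a,b):
    f=1-np.clip(s[r,a:b]/130,0,1); on=np.where(f>.5)[0]; i,j=on[0],on[-1]
    return a+i-.5+(1-f[i])-f[i-1], a+j+.5-(1-f[j])+f[j+1]
for r in (194,198,202,206): e=edges(r,312,356); print(r,np.round(e,2),round(sum(e)/2,2))
for r in (211,212,215,217): e=edges(r,326,340); print('tip/pin',r,np.round(e,2),round(sum(e)/2,2))
for r in (218,219,220): e=edges(r,310,356); print('washer',r,np.round(e,2),round(sum(e)/2,2))
c=np.array([570,-29.8]);u=np.array([np.cos(-np.pi/6),-.5]);v=np.array([.5,3**.5/2])
for k in (0,-1.4):
    L=[proj(S,[*(c+v*18+u*(k+e)),190])[0] for e in(30,-30)];print(k,L,sum(L)/2)
print(proj(S,[*c,159])[0],proj(S,[*c,131])[0])
E
```

```text
194 [319.99 345.88] 332.94
198 [320.16 346.05] 333.11
202 [319.99 346.55] 333.27
206 [319.73 346.66] 333.2
tip/pin 211 [330.48 333.05] 331.77
tip/pin 212 [329.81 333.76] 331.78Traceback (most recent call last):
  File "<stdin>", line 8, in <module>
  File "<stdin>", line 6, in edges
IndexError: index 14 is out of bounds for axis 0 with size 14
```

send_rows(targets=[0,0,0,0.043,0,0.1,-0.5,0,0,0,0,0,0.2,-0.5,0,0,0,0,0,0.15,-0.5,0,0,0,0,0,0.05,-0.5,0,0,0,0,0,0,-0.5])

```text
time_s: 21.85
eef_pos: [571.1, -30.0, 151.0]
ee_rot: [-0.0, 0.966, -0.259, -0.0]
force: [1.1, -0.6, -0.9]
grip_width: 0.407
grip_force: 60.2
```

send_rows(targets=[0,0,0,0,0,0.04,-0.5,0,0,0,0,0,0,-0.5])

```text
time_s: 22.1
eef_pos: [571.1, -30.0, 148.8]
ee_rot: [0.0, 0.966, -0.259, 0.0]
force: [-0.2, 0.3, -0.8]
grip_width: 0.407
grip_force: 60.2
```

```bash
python3 -c "
from h import *
plan(571.0,-30.4,144,-30)"
```

```text
t 22.1 pos [571.1 -30.  148.8] yaw -30.0 tz [ 0. -0. -1.] F [-0.2  0.3 -0.8] w 34.6 gf 60.2 j [-0.26  0.49  1.47 -0.    1.19  1.84]
 shift [0.002 0.007 0.08 ] turnz -0.0
```

Bottom is about 143.5, with no contact yet. I'll lower in 1.5 mm steps, watching the force.

send_rows(targets=[0,0,0,0,0,0.04,-0.5,0,0,0,0,0,0.02,-0.5,0,0,0,0,0,0,-0.5])

```text
time_s: 22.48
eef_pos: [571.1, -30.0, 145.1]
ee_rot: [0.0, 0.966, -0.259, -0.0]
force: [1.0, -0.3, -1.3]
grip_width: 0.407
grip_force: 60.2
```

send_rows(targets=[0,0,0,0,0,0.025,-0.5,0,0,0,0,0,0,-0.5])

```text
time_s: 22.72
eef_pos: [571.1, -30.0, 143.6]
ee_rot: [-0.0, 0.966, -0.259, -0.0]
force: [0.3, 0.6, -1.2]
grip_width: 0.407
grip_force: 60.2
```

send_rows(targets=[0,0,0,0,0,0.02,-0.5,0,0,0,0,0,0,-0.5])

```text
time_s: 22.98
eef_pos: [571.1, -30.0, 142.4]
ee_rot: [0.0, 0.966, -0.259, -0.0]
force: [-0.4, 0.3, -1.4]
grip_width: 0.407
grip_force: 60.2
```

send_rows(targets=[0,0,0,0,0,0.03,-0.5,0,0,0,0,0,0,-0.5])

```text
time_s: 23.22
eef_pos: [571.0, -30.0, 140.5]
ee_rot: [-0.0, 0.966, -0.259, -0.0]
force: [-0.5, 0.2, -1.8]
grip_width: 0.403
grip_force: 60.2
```

send_rows(targets=[0,0,0,0,0,0.03,-0.5,0,0,0,0,0,0,-0.5])

```text
time_s: 23.48
eef_pos: [571.0, -30.0, 138.7]
ee_rot: [-0.0, 0.966, -0.259, -0.0]
force: [0.3, -0.3, -1.4]
grip_width: 0.412
grip_force: 60.2
```

send_rows(targets=[0,0,0,0,0,0.03,-0.5,0,0,0,0,0,0,-0.5])

```text
time_s: 23.72
eef_pos: [571.1, -30.0, 136.9]
ee_rot: [0.0, 0.966, -0.259, -0.0]
force: [-0.1, -0.6, -1.5]
grip_width: 0.407
grip_force: 60.2
```

send_rows(targets=[0,0,0,0,0,0.03,-0.5,0,0,0,0,0,0,-0.5])

```text
time_s: 23.98
eef_pos: [571.2, -30.0, 135.5]
ee_rot: [0.0, 0.966, -0.259, 0.0]
force: [-0.2, 0.2, 2.2]
grip_width: 0.403
grip_force: 60.5
```

send_rows(targets=[0,0,0,0,0,0.03,-0.5,0,0,0,0,0,0,-0.5])

```text
time_s: 24.22
eef_pos: [571.2, -30.0, 133.6]
ee_rot: [0.0, 0.966, -0.259, 0.0]
force: [-1.8, -0.2, 3.8]
grip_width: 0.407
grip_force: 60.7
```

send_rows(targets=[0,0,0,0,0,0.02,-0.5,0,0,0,0,0,0,-0.5])

```text
time_s: 24.48
eef_pos: [571.2, -30.1, 132.4]
ee_rot: [0.0, 0.966, -0.259, 0.0]
force: [-1.2, 0.8, 5.4]
grip_width: 0.407
grip_force: 60.8
```

send_rows(targets=[0,0,0,0,0,0.03,-0.5,0,0,0,0,0,0,-0.5])

```text
time_s: 24.72
eef_pos: [571.2, -30.0, 130.7]
ee_rot: [-0.0, 0.966, -0.259, 0.0]
force: [-1.4, 1.2, 5.7]
grip_width: 0.411
grip_force: 61.0
```

send_rows(targets=[0,0,0,0,0,0.025,-0.5,0,0,0,0,0,0,-0.5])

```text
time_s: 24.98
eef_pos: [571.3, -30.0, 129.4]
ee_rot: [0.0, 0.966, -0.259, 0.0]
force: [-2.0, 0.1, 7.4]
grip_width: 0.409
grip_force: 61.1
```

Pressed by about 6.2 mm. Starting the quarter turn.

send_rows(targets=[0,0,-5,0,0,0,-0.5,0,0,-5,0,0,0,-0.5,0,0,-5,0,0,0,-0.5,0,0,0,0,0,0,-0.5])

```text
time_s: 25.48
eef_pos: [571.7, -30.1, 129.6]
ee_rot: [0.0, 0.992, -0.13, 0.001]
force: [-0.7, -0.1, 7.0]
grip_width: 0.409
grip_force: 61.2
```

```bash
python3 -c "
from h import *
from rig import monitor
plan(571.2,-30,129.4,60);print(monitor.sense()['wrist_torque'])"
```

```text
t 25.48 pos [571.7 -30.1 129.6] yaw -14.9 tz [ 0.002 -0.    -1.   ] F [-0.7 -0.1  7. ] w 34.8 gf 61.2 j [-0.26  0.51  1.49  0.    1.14  1.57]
 shift [-0.008  0.001  0.004] turnz -74.9
[0.0784469  0.0654476  0.09683085]
```

send_rows(targets=[0,0,-8,0,-0.003,0,-0.5,0,0,-8,0,-0.003,0,-0.5,0,0,-8,0,-0.003,0,-0.5,0,0,-8,0,-0.003,0,-0.5,0,0,0,0,0,0,-0.5])

```text
time_s: 26.1
eef_pos: [571.7, -29.4, 129.6]
ee_rot: [0.0, 0.989, 0.149, 0.001]
force: [-0.5, 0.1, 7.2]
grip_width: 0.404
grip_force: 61.2
```

```bash
python3 -c "
from h import *
from rig import monitor
plan(570.8,-28.4,129.4,60);print(monitor.sense()['wrist_torque'])"
```

```text
t 26.1 pos [571.7 -29.4 129.6] yaw 17.1 tz [ 0.002 -0.    -1.   ] F [-0.5  0.1  7.2] w 34.3 gf 61.2 j [-0.26  0.51  1.49  0.    1.14  1.02]
 shift [-0.01  -0.021  0.004] turnz -42.9
[0.03464929 0.00691961 0.10188554]
```

send_rows(targets=[0,0,-9,-0.002,-0.005,0,-0.5,0,0,-9,-0.002,-0.005,0,-0.5,0,0,-9,-0.002,-0.005,0,-0.5,0,0,-9,-0.002,-0.005,0,-0.5,0,0,-7,0,0,0,-0.5])

```text
time_s: 26.72
eef_pos: [570.7, -28.6, 129.7]
ee_rot: [0.001, 0.865, 0.502, 0.001]
force: [-0.6, -0.2, 6.7]
grip_width: 0.405
grip_force: 61.1
```

send_rows(targets=[0,0,0,0,0,-0.02,-0.5,0,0,0,0,0,-0.02,-0.5,0,0,0,0,0,0,-0.5])

```text
time_s: 27.1
eef_pos: [570.7, -28.6, 131.9]
ee_rot: [0.001, 0.866, 0.5, 0.001]
force: [0.1, 0.5, 5.2]
grip_width: 0.408
grip_force: 61.0
```

```bash
python3 -c "
from h import *
from rig import monitor
plan(570.8,-28.4,132.6,60);print(monitor.sense()['wrist_torque'])"
```

```text
t 27.1 pos [570.7 -28.6 131.9] yaw 60.0 tz [ 0.002 -0.    -1.   ] F [0.1 0.5 5.2] w 34.7 gf 61.0 j [-0.26  0.5   1.49  0.    1.15  0.27]
 shift [ 0.004  0.    -0.012] turnz 0.0
[ 0.03278803 -0.07964488  0.1013046 ]
```

The seat has risen past the 5 mm level, so the pin is entering the groove. Raising a little to feel the catch.

send_rows(targets=[0,0,0,0,0,-0.02,-0.5,0,0,0,0,0,0,-0.5])

```text
time_s: 27.35
eef_pos: [570.6, -28.6, 132.9]
ee_rot: [0.0, 0.866, 0.5, 0.001]
force: [2.1, -0.6, 5.1]
grip_width: 0.408
grip_force: 60.9
```

send_rows(targets=[0,0,0,0,0,-0.015,-0.5,0,0,0,0,0,0,-0.5])

```text
time_s: 27.6
eef_pos: [570.5, -28.6, 133.6]
ee_rot: [0.0, 0.866, 0.5, 0.0]
force: [2.8, -0.7, 3.5]
grip_width: 0.407
grip_force: 60.8
```

send_rows(targets=[0,0,0,0,0,-0.015,-0.5,0,0,0,0,0,0,-0.5])

```text
time_s: 27.85
eef_pos: [570.3, -28.5, 133.8]
ee_rot: [-0.0, 0.866, 0.5, 0.0]
force: [5.9, -1.3, -1.6]
grip_width: 0.407
grip_force: 60.4
```

send_rows(targets=[0,0,0,0,0,-0.01,-0.5,0,0,0,0,0,0,-0.5])

```text
time_s: 28.1
eef_pos: [570.2, -28.6, 133.8]
ee_rot: [-0.0, 0.866, 0.5, -0.0]
force: [8.2, -0.9, -6.1]
grip_width: 0.409
grip_force: 60.6
```

It is caught: rise stopped and the force turned to pull. I'll return to neutral, release and look.

send_rows(targets=[0,0,0,0,0,0.02,-0.5,0,0,0,0,0,0,-0.5,0,0,0,0,0,0,-0.5])

```text
time_s: 28.48
eef_pos: [570.1, -28.5, 133.7]
ee_rot: [-0.0, 0.866, 0.5, -0.0]
force: [3.0, -0.7, 2.0]
grip_width: 0.402
grip_force: 61.6
```

send_rows(targets=[0,0,0,0,0,0,-0.1,0,0,0,0,0,0,0.2,0,0,0,0,0,0,0.2,0,0,0,0,0,-0.5,0.2,0,0,0,0,0,-0.8,0.2])

```text
time_s: 29.1
eef_pos: [569.3, -28.3, 211.5]
ee_rot: [-0.001, 0.866, 0.5, -0.001]
force: [-0.3, -1.2, 0.4]
grip_width: 0.598
grip_force: 0.0
```

send_rows(targets=[0,0,0,0,0.8,-0.2,0.2,0,0,0,0,0.8,0,0.2,0,0,0,0,0.8,0,0.2,0,0,0,0,0.8,0,0.2])

```text
time_s: 29.6
eef_pos: [737.3, -125.2, 223.9]
ee_rot: [-0.0, 0.866, 0.5, -0.0]
force: [1.1, -0.3, 0.7]
grip_width: 0.598
grip_force: 0.0
```

```bash
python3 look.py p6 '(305,190,54,60)' '(285,180,54,60)' 7;python3 -c "
from h import *
plan(570.8,-28.4,132.6,60)"
```

```text
t 29.7 pos [ 738.6 -127.2  219.1] yaw 59.9 tz [-0.003  0.001 -1.   ] F [-0.9  0.8 -1.5] w 50.8 gf 0.0 j [-0.33  0.89  0.59 -0.    1.67  0.2 ]
 shift [ 0.022 -3.241  1.452] turnz -0.1
```

View pics/p6.png

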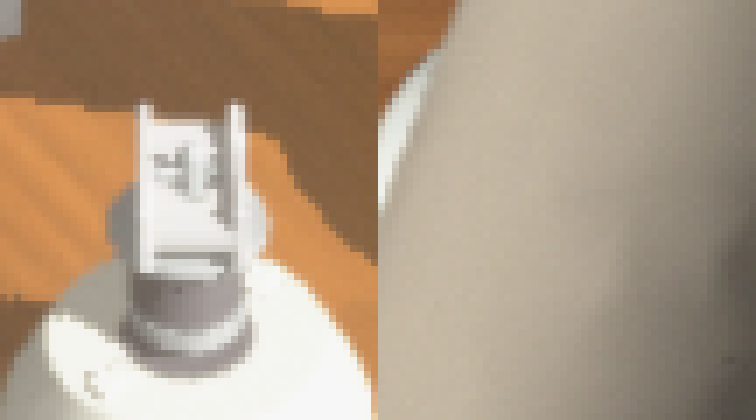

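The scene view shows the lock on the stack with the pin across the groove (centre about 332,213), looking level. Picture views are used up, so I'll check the press depth and level numerically against the p4 image, where the seat was free.

```bash
python3 - <<'E'
from h import *
S=pickle.load(open('S.pkl','rb'));g=cv2.cvtColor(S['img'],cv2.COLOR_RGB2GRAY)
o=cv2.imread('pics/p4.png')[3::6,3::6][:, :64]; og=cv2.cvtColor(o,cv2.COLOR_BGR2GRAY)
for u in(328,331,334): print(u,'free',og[45:70,u-300],'\n    now ',g[225:249,u])
print('sat rows 203..231');s=cv2.cvtColor(S['img'],cv2.COLOR_RGB2HSV)[...,1]
print(s[203:211,322:343]); print(g[224:232,322:343])
c=np.array([570,-29.8]);x=np.array([.5,3**.5/2]);y=np.array([-x[1],x[0]])
for p in(0,3,5):
  print(p,{(a,b,h):proj(S,[*(c+30*a*x+18*b*y),131-p+h]).round(1).tolist() for a in(1,-1) for b in(1,-1) for h in(0,26) if not(a<0 and h==0)})
E
```

```text
328 free [218 218 202 153 113 110 118 119 122 123 137 179 175 175 129 123 153 155
 177] 
    now  [208 156 212 204 164 114 118 120 121 121 124 138 177 172 168 123 147 152
 175 242 244 244 244 244]
331 free [219 220 222 200 135 138 141 142 142 143 148 181 217 205 176 178 158 155
 175] 
    now  [210 158 214 222 200 133 136 140 141 142 143 145 166 198 196 157 152 153
 170 232 244 244 245 244]
334 free [220 222 232 213 161 156 158 157 160 158 164 191 224 225 217 168 157 157
 185] 
    now  [209 158 212 226 212 164 155 157 157 158 158 168 208 222 221 168 154 153
 182 243 245 245 244 244]
sat rows 203..231
[[119 117 123 117 120 126 119 118 119 120 122 124 130 121 127 123 122 125
  122 124 127]
 [120 117 102  67  93 118 123 126 118 121 122 120 127 126 126 104  61  92
  118 126 128]
 [126 119  57  12  48 101 122 121 122 122 120 120 120 121 117  54   8  41
  102 126 128]
 [150 141  67  10  43  84  96  94  93  93  92  93  98 107 107  47   6  23
   87 122 124]
 [153 146  87  11  19  49  53  45  43  45  43  43  49  62  64  36   6  24
   83 122 126]
 [150 144  87   9   5   6   6   6   6   5   6 
[... 756 characters left out ...]
 [154 128 104 103 103 107 114 124 126 133 136 142 164 166 160 164 163 191
  244 245 246]
 [155 129 104 101 103 104 118 121 115 136 143 149 155 160 163 164 164 176
  212 244 246]]
0 {(1, 1, 0): [339.5, 227.6], (1, 1, 26): [339.7, 218.8], (1, -1, 0): [324.0, 227.6], (1, -1, 26): [324.0, 218.8], (-1, 1, 26): [339.0, 203.3], (-1, -1, 26): [324.0, 203.3]}
3 {(1, 1, 0): [339.5, 228.6], (1, 1, 26): [339.7, 219.9], (1, -1, 0): [324.0, 228.6], (1, -1, 26): [324.0, 219.9], (-1, 1, 26): [339.0, 204.3], (-1, -1, 26): [324.0, 204.3]}
5 {(1, 1, 0): [339.4, 229.2], (1, 1, 26): [339.7, 220.5], (1, -1, 0): [324.0, 229.3], (1, -1, 26): [324.0, 220.5], (-1, 1, 26): [339.0, 205.0], (-1, -1, 26): [324.0, 205.0]}
```

The washer/sleeve boundary moved down by 1.0 px against the free seat, which is about 3 mm. The lock's rear top edge (row 204.4) and front lower edge (row 228.6) both match a level piece at 3 mm. Handing in.

```bash
python3 -c "
from rig import job
print(job.finish_job())"
```

```text
the job is handed in; nothing more can be done
None
```

The stack is back on the spindle (sleeve, washer, then the lock turned so the pin is in the groove). The last camera measurement put the seat about 3 mm down with the lock level, the gripper is open and clear, and I handed the job in at about 30 s; no verdict was returned.

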